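Fit the lens and retaining ring of a wooden viewing box

ROBOT

A 6-joint arm with a two-finger parallel gripper is mounted at the origin on the work surface. World frame = base frame: x ahead of the robot, y to its left, z up, the work surface at z = 0. Lengths are in m, angles in rad, forces in N, time in s.
With the tool pointing down it reaches from about 0.225 to 0.875 m from the base axis. Payload 3.4 kg.
Tool frame: the origin (TCP) lies at the very end of the fingers, on their centre line; the grasp point (between the pads) lies 19 mm behind it (manip.hold_point_z is the distance from the TCP to the grasp point, in m); z points along the fingers, x is the direction in which the jaws open and shut, and the axes are right-handed (so a half turn about z gives the same grasp; the last joint's range is limited). The gripper opens to 85 mm and grips with 20 to 120 N. Pads are 22 mm wide; open, the fingers measure 114 mm over their backs; the gripper's body (76 mm by 85 mm) begins 54 mm behind the grasp point. The pads swing forward as they close: fully open they stand 13 mm farther back than shut.
Start: joints at [1.005, 0.276, 1.505, -0, 1.361, -0.121], TCP at [0.247, 0.519, 0.231] pointing down, gripper open.
Joint ranges: [-2.89, 2.89], [-0.75, 2.08], [0.22, 2.7], [-1.18, 4.32], [0.11, 2.71], [-2.7, 2.7]. Speed limits (rad/s): [2.57, 2.57, 3.14, 3.14, 3.14, 3.14].

INTERFACE

Orientations are given as a unit quaternion [w, x, y, z].
In Python, from rig import manip gives the robot as it stands.
- The arm moves only by the tool apply_moves, never from a script. Its argument "commands" is one flat list of numbers, 6 for each row, row after row: the shift along the tool's x, y, z normalised to -1 to 1, where 1 is 0.03 m, then the turn, a rotation vector about the tool's x, y, z normalised to -1 to 1, where 1 is 0.15 rad. A call has 1 to 20 rows; each row shifts and turns the commanded pose from where the row before left it, along the tool's axes as they then stand; what a row does not reach is not made up. A row lasts 1/10 s, in which the tool goes at most 50 mm and 8.59 degrees, less where a joint would pass 70% of its speed; a pose out of reach is approached as far as the arm can. A call with a number of a shift or a turn outside -1 to 1 is refused whole. A call with a gripper value outside its range is refused whole. "jaw" is the opening, from -1 (shut) to 1 (fully open), set as the call begins (left out, the last holds). The fingers move at their own pace and stop on an object; "newtons" is the grip in N (left out, the last holds). Time passes only in rows, so rows that do not move let the fingers close. It gives the time, the measured TCP pose, the force and the opening at its end, in the units of the state.
- manip.get_state(): the state, without advancing time (a new reading comes with each control period).
- manip.get_image(name): name is "side" or "top"; returns a dict with "frame" (384x512x3 uint8, red, green, blue), "fx", "fy", "cx", "cy" (pixels), "k1" (the pictures are not rectified: a ray, as slopes to the right and down, at radius r is drawn at 1 + k1 r^2 times it, then the intrinsics apply), "extrinsics" (4x4, takes a point from camera to world coordinates). Camera axes: x right, y up, looking along -z (the intrinsics and any distortion apply to the point x, -y, -z); pixel columns grow to the right and rows downward; lengths in m; the calibration is good to about 2 mm. A picture is of the moment at which its call begins. There is no depth.
- manip.sign_off(): hands the job in, once; it reports no verdict.
The state is a dict: "clock": time; "qpos": joint angles; "qd": joint speeds; "effort": joint torques, N m; "position": TCP position; "ee_rot": TCP orientation; "contact_force": force on the tool from outside, world axes, zero at the start; "moment": the same for the moment, N m; "width": finger opening in m.
Only numpy, scipy, OpenCV 4.12 (cv2) and the standard library are available. Lean on these libraries where they do the work, as an engineer would, in place of code of your own. Each camera call takes 0.05 s, during which the arm holds its last target. There are 200 camera calls.

TASK

Fit the magnifying lens to the wooden viewing box: set the glass gently into the brass cell on the lid, flange down, so that it lies flat on its rubber washer. Then drop the brass ring over it and screw it down clockwise until it is snug and clamps the glass, by feel: tight enough not to be loose, never forced, or the glass cracks. Leave both in place and do not disturb the other things on the bench.

Things in the scene. Friction and masses are not known exactly. Their poses are not given: they have to be found in the camera images.
- box: Fixed pine viewing box, 172 x 172 mm, 80 mm high, cannot be moved. A brass lens cell stands on the middle of its lid: outer wall 76 mm across, 23.5 mm high, foot flange 92 mm across. Origin: centre of the underside; z up.
- cell (a point): On the cell's axis, level with the lid's top (80 mm above the bench); z up, x and y along the box sides. Heights are from here. Lens bore 52 mm across up to 6.5 mm, then a 45 degree lead-in to 58 mm across at 9.5 mm. In the bore lies a rubber washer (gives about 1 mm per 60 N); its top is 1.5 to 4 mm up, different from box to box. Cell rim at 23.5 mm.
- thread (a point): On the cell's axis, 15.3 mm above cell, same axes. Three gaps open to the top, each 50 degrees wide, centred 0, 120, 240 degrees from x, floor at this height. Clockwise (from above) from each gap a groove 5.2 mm high runs 70 degrees and falls 5.73 mm per rad (9 mm per quarter turn); the other way is blocked. 57 mm across the crests, 66 mm in the groove.
- lens: Thick glass magnifier, about 130 g: round flange 50 mm across, 8 mm thick (lowest 2 mm stepped in to 47), then a plain cylinder 32 mm across up to 40 mm, then a low dome to 46.5 mm. Origin: centre of the underside; z up through the dome. Stands dome up. Grip across the cylinder: the part above 25 mm stays clear of the cell. A snug ring presses on it with about 15 N; over 26 N strains it.
- ring: Brass retaining ring, about 90 g, lying tabs up: 54 mm outside, 38 inside, 8 high. Three radial pins, 4 mm thick, centred 4 mm up, reach 31.5 mm from the axis at 0, 120, 240 degrees from x. Origin: centre of the underside; z up. In the gaps (yaw as the cell's, or 120 or 240 degrees more) its underside is 13.3 mm above cell; the glass stops it at 9.5 to 12 mm, 50 to 80 degrees on.
- ring_tabs (a point): On the ring's axis, 28 mm above its underside, same axes as the ring: midway between its two upright grip tabs. Each is 26 mm wide along x, 4 mm thick, from 8 to 38 mm above the underside; outer faces at y = +25 and -25 mm (grip 50 mm wide along y). The part above 17 mm stays clear of the cell.
- screwdriver: Bystander: a screwdriver lying on the bench. Leave alone.
- glue: Bystander: a white glue bottle, 54 mm across, 110 mm high. Leave alone.
- offcut: Bystander: a pine offcut, 70 x 45 x 30 mm. Leave alone.
Things that resemble listed ones, but are neither listed nor needed, are in the scene too. Leave any green look-alike of the ring alone.

How it is judged:
On the way, in this order (a step that is already met when the one before it is completed fails the run):
1. the lens lies flat in the cell, released (horizontal distance between lens and cell below 0.0025 m and z of lens in the frame of cell below 0.005 m and angle between lens's own z axis and vertical below 0.04 rad and contact force between the fingers and lens below 0.1 N), for 0.2 s.
2. the ring's pins are down in the entry gaps over the lens (horizontal distance between ring and cell below 0.003 m and z of ring in the frame of cell below 0.0145 m and angle between ring's own z axis and vertical below 0.06 rad), for 0.1 s.
At the end, for the whole second after the job is handed in: Lens flat in the cell: within 2.5 mm of its axis, under 5 mm above the cell point, tilt under 0.04 rad. Ring on the thread over it: within 3 mm of the axis, underside under 12.5 mm above the point, tilt under 0.06 rad, pressing on the lens with 5 to 26 N, at rest (horizontal distance between lens and cell below 0.0025 m and z of lens in the frame of cell below 0.005 m and angle between lens's own z axis and vertical below 0.04 rad and horizontal distance between ring and cell below 0.003 m and z of ring in the frame of cell below 0.0125 m and angle between ring's own z axis and vertical below 0.06 rad and contact force between ring and lens between 5 and 26 N and linear speed of ring below 0.01 m/s); the robot touches nothing.
It fails at once if the ring is forced: it presses on the glass with more than 40 N (contact force between ring and lens above 40 N).
It fails at once if the glass is dropped or knocked (faster than 0.6 m/s) (linear speed of lens above 0.6 m/s).
It fails at once if the screwdriver, glue or offcut is moved more than 20 mm (distance of any of screwdriver, glue, offcut from where it was at the start of the episode above 0.02 m).
It also fails if it takes over 72 s, if anything falls off the work surface, if the arm or the gripper's body presses on something with over 40 N, if the wrist force passes 120 N, or if a joint passes its speed limit or range.

## Working session

There is one attempt and no reset: what is moved stays moved. The work goes in short steps, Python scripts to look and compute and a tool call to move; the robot and the scene stay as the last step left them, time stands still between calls to the robot, and variables do not carry over. Pictures are saved under pics/ and viewed, about 8 in all and at most 12, crops included, and the job is handed in when it is done.

Besides the shell and the picture viewer there is one more tool, called after "Request:" in YAML: its name, and indented under it one key for each argument. apply_moves: Moves the arm, as the interface text tells. Scaled input: -1 to 1 covers 0.03 m each way for a shift and 0.15 rad each way for a turn. Its arguments: {"type":"object","properties":{"commands":{"type":"array"},"jaw":{"type":"number"},"newtons":{"type":"number"}},"required":["commands"]}

```bash
ls; mkdir -p pics; cat > h.py <<'E'
import numpy as np, cv2
from rig import manip
def grab(n,tag):
    d=manip.get_image(n); cv2.imwrite(f'pics/{tag}.png',d['frame'][:,:,::-1]); 
    np.savez(f'{tag}.npz',**d); return d
def K(d): return np.array([[d['fx'],0,d['cx']],[0,d['fy'],d['cy']],[0,0,1.]]),np.array([float(d['k1']),0,0,0])
def proj(d,P):
    P=np.atleast_2d(np.array(P,float)); T=np.linalg.inv(d['extrinsics']); c=P@T[:3,:3].T+T[:3,3]
    k,D=K(d); return cv2.projectPoints((c*[1,-1,-1])[:,None],np.zeros(3),np.zeros(3),k,D)[0][:,0]
def unproj(d,px,z):
    k,D=K(d); u=cv2.undistortPoints(np.array(px,float).reshape(-1,1,2),k,D)[:,0]
    E=d['extrinsics']; r=np.c_[u[:,0],-u[:,1],-np.ones(len(u))]@E[:3,:3].T; o=E[:3,3]
    return o+r*((z-o[2])/r[:,2])[:,None]
E
python3 - <<'E'
from h import *
a=grab('top','t0');b=grab('side','s0')
for d in(a,b): print(d['fx'],d['cx'],d['k1'],np.round(d['extrinsics'],3).tolist())
print(manip.get_state(),manip.hold_point_z)
E
```

```text
pics
391.0530454682782 252.04690575427287 -0.11065814098795777 [[0.011, 0.996, -0.093, 0.47], [-1.0, 0.012, 0.005, 0.038], [0.006, 0.092, 0.996, 1.128], [0.0, 0.0, 0.0, 1.0]]
396.59522273338575 253.61706145459596 -0.11772197949708975 [[0.965, 0.198, -0.172, 0.425], [-0.262, 0.725, -0.637, -0.497], [-0.001, 0.66, 0.752, 0.728], [0.0, 0.0, 0.0, 1.0]]
{'clock': 0.1, 'qpos': array([ 1.00503314e+00,  2.76529329e-01,  1.50603165e+00,  2.96771842e-05,
        1.36070245e+00, -1.20981444e-01]), 'qd': array([-0.00059435, -0.00201069, -0.00247949, -0.00012335,  0.00070643,
        0.00086865]), 'effort': array([ 2.30645266e-03, -4.17698658e+01, -2.46404493e+01, -4.16927160e-04,
        5.79271451e-03,  2.13844805e-05]), 'position': array([0.24712487, 0.51865139, 0.23051759]), 'ee_rot': array([ 3.44240486e-04,  8.45655214e-01,  5.33728920e-01, -7.61304132e-04]), 'contact_force': array([ 0.13919292, -0.26130569,  0.35769289]), 'moment': array([ 0.05974048, -0.02893984, -0.04560598]), 'width': 0.08553491638539569} 0.0187
```

View pics/t0.png

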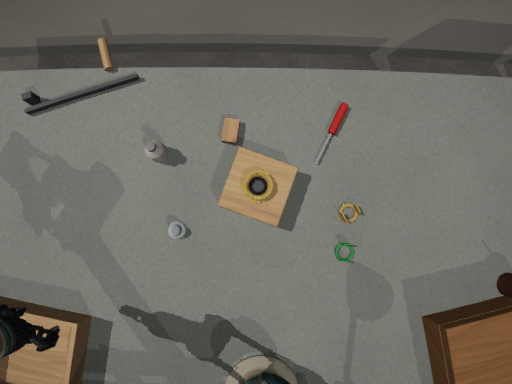

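View pics/s0.png

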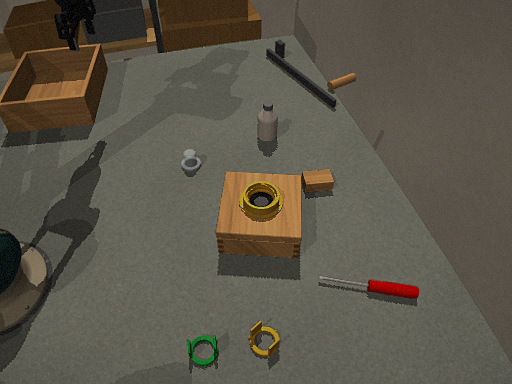

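The top view shows the cell at about (258,185), the glass lens at (177,230), a brass ring at (349,212) and a green ring at (344,252). The brass ring fits the description and the green one is the look-alike. I'll confirm that in one enlarged composite crop.

```bash
python3 - <<'E'
from h import *
a=np.load('t0.npz');b=np.load('s0.npz')
def c(d,u,v,r):
    return cv2.resize(np.ascontiguousarray(d['frame'][v-r:v+r,u-r:u+r,::-1]),(264,264),interpolation=cv2.INTER_CUBIC)
m=np.vstack([np.hstack([c(a,177,230,22),c(a,258,187,44),c(a,349,212,22)]),np.hstack([c(b,190,162,22),c(b,260,215,50),c(b,264,340,22)])])
cv2.imwrite('pics/c0.png',m)
for n,p,z in(('lens',(177,230),.02),('cell',(258,185),.1035),('ring',(349,212),.008)): print(n,unproj(a,p,z))
for n,p,z in(('lens',(191,165),.004),('cell',(262,196),.1035),('ring',(264,341),.008)): print(n,unproj(b,p,z))
# box lid by colour in top
hsv=cv2.cvtColor(a['frame'],cv2.COLOR_RGB2HSV)
m=((hsv[:,:,0]>8)&(hsv[:,:,0]<25)&(hsv[:,:,1]>70)).astype(np.uint8); m[:140]=0;m[235:]=0;m[:,:210]=0;m[:,310:]=0
cs=max(cv2.findContours(m,0,2)[0],key=cv2.contourArea)
bx=cv2.boxPoints(cv2.minAreaRect(cs)); print(bx); w=unproj(a,bx,.08);print(w,w.mean(0)); 
for i in range(4):
    e=w[(i+1)%4]-w[i];print(np.hypot(*e[:2]),np.degrees(np.arctan2(e[1],e[0])))
E
```

```text
lens [[0.45724114 0.24254795 0.02      ]]
cell [[0.57909601 0.01643927 0.1035    ]]
ring [[ 0.51419405 -0.24910324  0.008     ]]
lens [[0.45747446 0.24367626 0.004     ]]
cell [[0.58050784 0.01305352 0.1035    ]]
ring [[ 0.51163441 -0.24663526  0.008     ]]
[[216.51933 205.67863]
 [238.96625 145.24461]
 [298.873   167.49568]
 [276.4261  227.9297 ]]
[[ 0.52448854  0.12664458  0.08      ]
 [ 0.68985584  0.06886799  0.08      ]
 [ 0.63071579 -0.09448133  0.08      ]
 [ 0.46688426 -0.03446009  0.08      ]] [0.57798611 0.01664279 0.08      ]
0.17516986265916112 -19.258567487035386
0.1737254959954428 -109.90261337059053
0.17448013897219006 159.8792076561775
0.17109344432990295 70.32507957873715
```

View pics/c0.png

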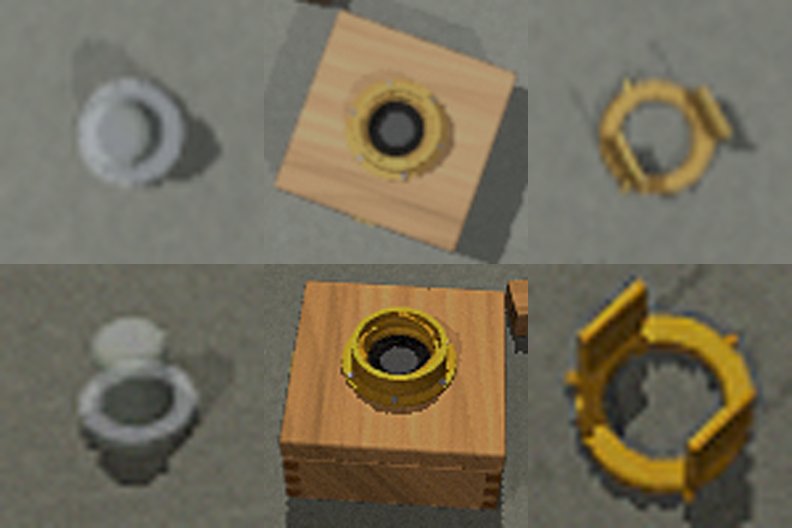

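The crop confirms the targets. The lens is dome up, the cell bore is visible, and the brass ring has its tabs up with one pin pointing up-left in the top view. Next I'll measure the ring yaw, the cell gaps, and the lens and cell centres.

```bash
cat > fit.py <<'E'
from h import *
from scipy.optimize import minimize, differential_evolution
S=4
def ringmask(d,x,y,z,yaw,box):
    u0,v0,u1,v1=box; M=np.zeros(((v1-v0)*S,(u1-u0)*S),np.uint8)
    c,s=np.cos(yaw),np.sin(yaw)
    def T(P): P=np.array(P,float); q=np.c_[c*P[:,0]-s*P[:,1]+x,s*P[:,0]+c*P[:,1]+y,P[:,2]+z]; return ((proj(d,q)-[u0,v0]+.5)*S)
    I=lambda p:np.round(p).astype(np.int32)
    t=np.linspace(0,2*np.pi,60,endpoint=False)
    circ=lambda r,h:np.c_[r*np.cos(t),r*np.sin(t),0*t+h]
    cv2.fillConvexPoly(M,cv2.convexHull(I(np.r_[T(circ(.027,0)),T(circ(.027,.008))])),1)
    H=np.zeros_like(M)+1
    for h in(0,.008):
        q=np.zeros_like(M);cv2.fillConvexPoly(q,I(T(circ(.019,h))),1);H&=q
    M[H>0]=0
    bx=lambda a,b,e:[(i,j,k) for i in a for j in b for k in e]
    for sg in(1,-1): cv2.fillConvexPoly(M,cv2.convexHull(I(T(bx((-.013,.013),(sg*.021,sg*.025),(.008,.038))))),1)
    for k in range(3):
        P=np.array(bx((.026,.0315),(-.002,.002),(.002,.006)));a=k*2*np.pi/3
        R=np.array([[np.cos(a),np.sin(a),0],[-np.sin(a),np.cos(a),0],[0,0,1]])
        cv2.fillConvexPoly(M,cv2.convexHull(I(T(P@R))),1)
    return cv2.resize(M.astype(np.float32),(u1-u0,v1-v0),interpolation=cv2.INTER_AREA)
def yellow(d,box):
    u0,v0,u1,v1=box;f=cv2.cvtColor(d['frame'],cv2.COLOR_RGB2HSV)[v0:v1,u0:u1]
    return ((abs(f[:,:,0].astype(int)-22)<9)&(f[:,:,1]>85)).astype(np.float32)
E
python3 - <<'E'
from fit import *
a=np.load('t0.npz');b=np.load('s0.npz')
B=[(a,(330,193,370,233)),(b,(238,315,292,370))]
Y=[yellow(*q) for q in B]; print([y.sum() for y in Y])
f=lambda p:sum(((ringmask(d,p[0],p[1],0,p[2],bx)-y)**2).sum() for (d,bx),y in zip(B,Y))
r=differential_evolution(f,[(.5,.53),(-.26,-.235),(-np.pi,np.pi)],maxiter=30,popsize=12,seed=1,polish=False)
print('ring',r.x,np.degrees(r.x[2]),r.fun)
for k in(-2,-1,1,2,3): print(k*60,f(r.x+[0,0,k*np.pi/3]))
# lens flange triangulation
for n,pa,pb in(('flange',(176.8,229.7),(191,163)),('dome',(175.8,230.2),(189.3,153.5))):
    for z in(0,.008,.02,.04,.05): print(n,z,unproj(a,pa,z)[0,:2].round(4),unproj(b,pb,z)[0,:2].round(4))
# cell polar
g=[cv2.cvtColor(d['frame'],cv2.COLOR_RGB2GRAY).astype(np.float32) for d in(a,b)]
ya=[cv2.cvtColor(d['frame'],cv2.COLOR_RGB2HSV)[:,:,1].astype(np.float32) for d in(a,b)]
out=[]
for d,c in((a,(.5795,.0155)),(b,(.5795,.0155))):
    t=np.radians(np.arange(0,360,1));R=np.arange(.022,.05,.0002)
    P=np.array([[c[0]+r*np.cos(x),c[1]+r*np.sin(x),.1035] for r in R for x in t])
    uv=proj(d,P).astype(np.float32).reshape(len(R),360,2)
    o=cv2.remap(np.ascontiguousarray(d['frame'][:,:,::-1]),uv[:,:,0],uv[:,:,1],cv2.INTER_CUBIC);out.append(cv2.resize(o,(792,290)))
cv2.imwrite('pics/polar.png',np.vstack(out))
E
```

```text
[np.float32(204.0), np.float32(541.0)]
ring [ 0.5128392  -0.24511176  0.49632351] 28.437242129152576 56.5859375
-120 195.16797
-60 308.1172
60 212.3789
120 286.72656
180 81.47266
flange 0 [0.4579 0.2469] [0.4588 0.2551]
flange 0.008 [0.4579 0.2454] [0.4585 0.2468]
flange 0.02 [0.4581 0.2431] [0.4579 0.2344]
flange 0.04 [0.4583 0.2394] [0.4569 0.2138]
flange 0.05 [0.4584 0.2376] [0.4565 0.2034]
dome 0 [0.4564 0.2497] [0.4602 0.2921]
dome 0.008 [0.4565 0.2482] [0.4598 0.2834]
dome 0.02 [0.4566 0.246 ] [0.4592 0.2704]
dome 0.04 [0.4569 0.2422] [0.4582 0.2487]
dome 0.05 [0.457  0.2403] [0.4577 0.2379]
```

View pics/polar.png

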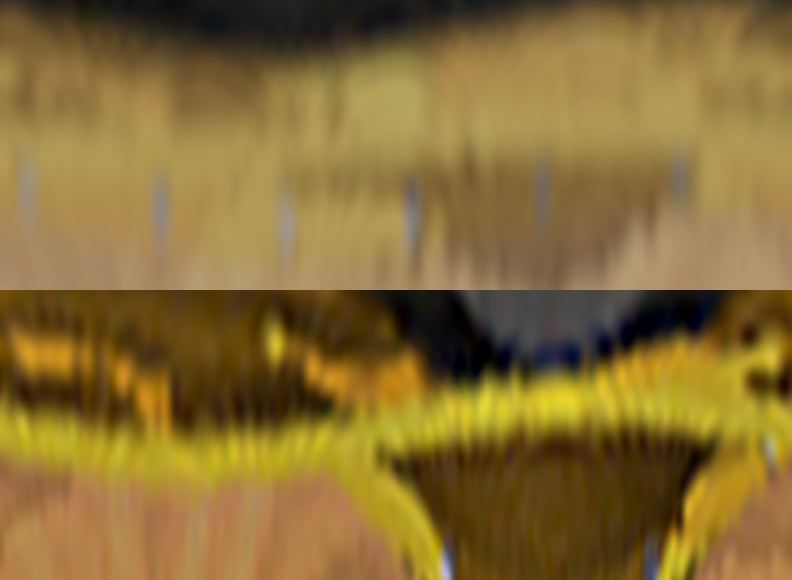

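From the polar view, the gaps start at about 80°, crests run at about 5–77° and 141–195°, and another edge is at 195°. So the gap centres are about 100°, 220° and 340°, and the cell yaw is -20°. The ring yaw is 28.4°. The lens is near (0.4575, 0.243). I'll move above the lens.

Request:
apply_moves:
  commands: [-0.44,0.857,0.28,0,0,0,-0.44,0.857,0.28,0,0,0,-0.44,0.857,0.28,0,0,0,-0.44,0.857,0.28,0,0,0,-0.44,0.857,0.28,0,0,0,-0.44,0.857,0.28,0,0,0,-0.44,0.857,0.28,0,0,0,-0.44,0.857,0.28,0,0,0,-0.44,0.857,0.28,0,0,0,-0.44,0.857,0.28,0,0,0,-0.44,0.857,0.28,0,0,0,-0.44,0.857,0.28,0,0,0,0,0,0,0,0,0]
  jaw: 1
  newtons: 30

```text
clock: 1.4
position: [0.4589, 0.2407, 0.1291]
ee_rot: [0.0, 0.847, 0.532, -0.001]
contact_force: [-0.9, 0.5, -0.8]
width: 0.0857
```

```bash
cat >> h.py <<'E'
from scipy.spatial.transform import Rotation as Ro
def rel(x,y,z,yaw=None):
    s=manip.get_state();q=s['ee_rot'];R=Ro.from_quat(np.r_[q[1:],q[0]]).as_matrix()
    y0=np.arctan2(R[1,0],R[0,0])
    print('pos',s['position'].round(4),'yaw',np.degrees(y0).round(2),'tilt',R[:2,2].round(4),'F',s['contact_force'].round(2),'M',s['moment'].round(3),'w',round(s['width'],4),'t',s['clock'])
    d=np.array([x,y,z])-s['position']; print('units',(R.T@d/.03).round(3), 'turn units', None if yaw is None else round((y0-np.radians(yaw))/.15,3))
E
python3 - <<'E'
from h import *
rel(.4575,.243,.023)
d=np.load('t0.npz');b=np.load('s0.npz')
for d,pts in((d,[(258,185),(258,171),(272,185),(244,185),(250,160),(285,180)]),(b,[(262,211),(245,195),(262,186),(230,180),(290,220),(262,204)])):
    h=cv2.cvtColor(d['frame'],cv2.COLOR_RGB2HSV); print([(p,h[p[1],p[0]].tolist()) for p in pts])
E
```

```text
pos [0.4589 0.2407 0.1291] yaw 64.33 tilt [-0.0014 -0.002 ] F [-0.9   0.49 -0.78] M [ 0.018 -0.005  0.008] w 0.0857 t 1.4
units [ 0.058 -0.075  3.536] turn units None
[((258, 185), [60, 3, 82]), ((258, 171), [22, 132, 178]), ((272, 185), [22, 138, 165]), ((244, 185), [22, 136, 176]), ((250, 160), [16, 100, 178]), ((285, 180), [17, 98, 177])]
[((262, 211), [19, 215, 90]), ((245, 195), [23, 207, 177]), ((262, 186), [21, 250, 96]), ((230, 180), [15, 154, 176]), ((290, 220), [14, 148, 179]), ((262, 204), [30, 3, 73])]
```

Request:
apply_moves:
  commands: [0.015,-0.019,0.884,0,0,0,0.015,-0.019,0.884,0,0,0,0.015,-0.019,0.884,0,0,0,0.015,-0.019,0.884,0,0,0,0,0,0,0,0,0,0,0,0,0,0,0]

```text
clock: 2.0
position: [0.4561, 0.2464, 0.0245]
ee_rot: [-0.0, 0.846, 0.534, -0.0]
contact_force: [-0.3, 0.0, -0.9]
width: 0.0853
```

Request:
apply_moves:
  commands: [0,0,0,0,0,0,0,0,0,0,0,0,0,0,0,0,0,0,0,0,0,0,0,0,0,0,0,0,0,0,0,0,0,0,0,0,0,0,0,0,0,0]
  jaw: -1
  newtons: 30

```text
clock: 2.7
position: [0.4571, 0.2463, 0.0255]
ee_rot: [0.0, 0.846, 0.534, 0.001]
contact_force: [-1.1, 0.4, 4.9]
width: 0.0307
```

```bash
python3 - <<'E'
from h import *
grab('side','s1');grab('top','t1');rel(.579,.0155,.2)
# cell fit from initial pictures: brass silhouette (foot+wall) minus bore
a=np.load('t0.npz');b=np.load('s0.npz')
from scipy.optimize import minimize
S=4
def cm(d,x,y,box,ry):
    u0,v0,u1,v1=box;M=np.zeros(((v1-v0)*S,(u1-u0)*S),np.uint8)
    t=np.linspace(0,2*np.pi,90,endpoint=False)
    C=lambda r,h:np.round((proj(d,np.c_[x+r*np.cos(t),y+r*np.sin(t),.08+h+0*t])-[u0,v0]+.5)*S).astype(np.int32)
    cv2.fillConvexPoly(M,cv2.convexHull(np.r_[C(.046,0),C(.046,.003)]),1)
    cv2.fillConvexPoly(M,cv2.convexHull(np.r_[C(.038,0),C(.038,.0235)]),1)
    return cv2.resize(M.astype(np.float32),(u1-u0,v1-v0),interpolation=cv2.INTER_AREA)
for nm,L in(('top',[(a,(230,160,288,212))]),('side',[(b,(230,170,295,232))]),('both',[(a,(230,160,288,212)),(b,(230,170,295,232))])):
    Y=[]
    for d,(u0,v0,u1,v1) in L:
        h=cv2.cvtColor(d['frame'],cv2.COLOR_RGB2HSV)[v0:v1,u0:u1].astype(int)
        m=((h[:,:,0]>=19)&(h[:,:,1]>105)).astype(np.uint8)
        q=np.zeros_like(m);c=max(cv2.findContours(m,0,2)[0],key=cv2.contourArea);cv2.fillPoly(q,[c],1);Y.append(q.astype(np.float32))
    f=lambda p:sum(((cm(d,p[0],p[1],bx,0)-y)**2).sum() for (d,bx),y in zip(L,Y))
    r=minimize(f,[.579,.0155],method='Nelder-Mead',options=dict(initial_simplex=[[.579,.0155],[.584,.0155],[.579,.0205]]));print(nm,r.x,r.fun,[y.sum() for y in Y])
s=np.load('s1.npz')['frame'];p=np.load('t1.npz')['frame']
cv2.imwrite('pics/c1.png',np.hstack([cv2.resize(s[100:220,130:250,::-1],(400,400)),cv2.resize(p[180:280,120:220,::-1],(400,400))]))
E
```

```text
pos [0.4571 0.2463 0.0255] yaw 64.51 tilt [0.0017 0.0009] F [-0.5   0.39  5.57] M [ 0.087  0.158 -0.034] w 0.0308 t 2.8
units [-5.186  6.984 -5.817] turn units None
top [0.57968618 0.01748239] 60.38671875 [np.float32(861.0)]
side [0.57939   0.0193769] 16.078125 [np.float32(1290.0)]
both [0.57948848 0.01922177] 84.4609375 [np.float32(861.0), np.float32(1290.0)]
```

View pics/c1.png

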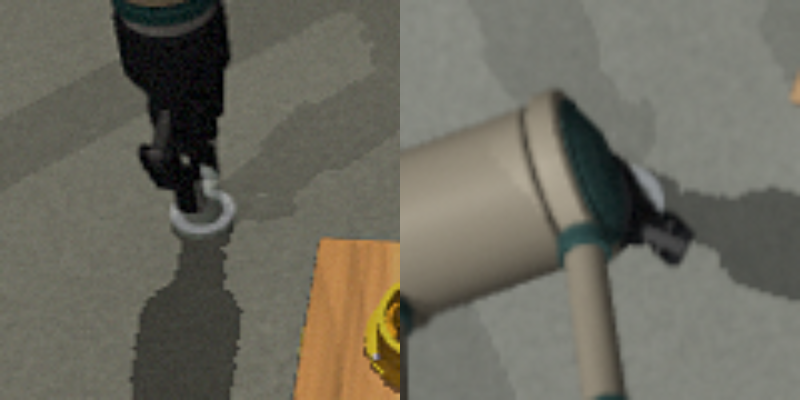

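The lens is gripped at a width of 30.8 mm. In the side crop the flange ring sits flat below the fingers. I'll lift it and carry it over the cell.

Request:
apply_moves:
  commands: [0,0,-0.2,0,0,0,0,0,-0.6,0,0,0,0,0,-0.9,0,0,0,0,0,-0.9,0,0,0,0,0,-0.9,0,0,0,0,0,-0.9,0,0,0,-0.256,0.348,-0.6,0,0,0,-0.512,0.696,-0.1,0,0,0,-0.512,0.696,0,0,0,0,-0.512,0.696,0,0,0,0,-0.512,0.696,0,0,0,0,-0.512,0.696,0,0,0,0,-0.512,0.696,0,0,0,0,-0.512,0.696,0,0,0,0,-0.512,0.696,0,0,0,0,-0.512,0.696,0,0,0,0,-0.256,0.348,0,0,0,0,0,0,0,0,0,0,0,0,0,0,0,0]

```text
clock: 4.7
position: [0.5781, 0.0181, 0.1772]
ee_rot: [-0.001, 0.846, 0.534, -0.0]
contact_force: [0.3, -0.3, -1.5]
width: 0.0306
```

```bash
python3 - <<'E'
from h import *
d=grab('side','s2');e=grab('top','t2');rel(.5795,.0178,.14)
p=manip.get_state()['position'];print('lens top of flange px expected',proj(d,[p[0],p[1],p[2]-.0255+.008]),'cell rim px',proj(d,[.5795,.0178,.1035]))
s=d['frame'];u=e['frame']
m=np.hstack([cv2.resize(s[120:240,200:320,::-1],(400,400),interpolation=cv2.INTER_CUBIC),cv2.resize(u[130:230,210:310,::-1],(400,400),interpolation=cv2.INTER_CUBIC)])
t=np.linspace(0,2*np.pi,73)
def ring(img,x,y,z,r,col):
    q=(proj(d,np.c_[x+r*np.cos(t),y+r*np.sin(t),z+0*t])-[200,120]+.5)/120*400
    cv2.polylines(img,[np.round(q*8).astype(np.int32)],True,col,1,cv2.LINE_AA,3)
m=np.ascontiguousarray(m)
ring(m,p[0],p[1],p[2]-.0255+.008,.025,(0,0,255)); ring(m,.5795,.0178,.1035,.038,(255,0,0))
cv2.imwrite('pics/c2.png',m)
E
```

```text
pos [0.578  0.0186 0.1774] yaw 64.57 tilt [-0.0009  0.0008] F [ 0.35  0.54 -1.53] M [-0.01   0.033  0.028] w 0.0305 t 4.8
units [-0.004  0.057  1.245] turn units None
lens top of flange px expected [[260.44831138 175.61413798]] cell rim px [[260.90347973 194.41973886]]
```

View pics/c2.png

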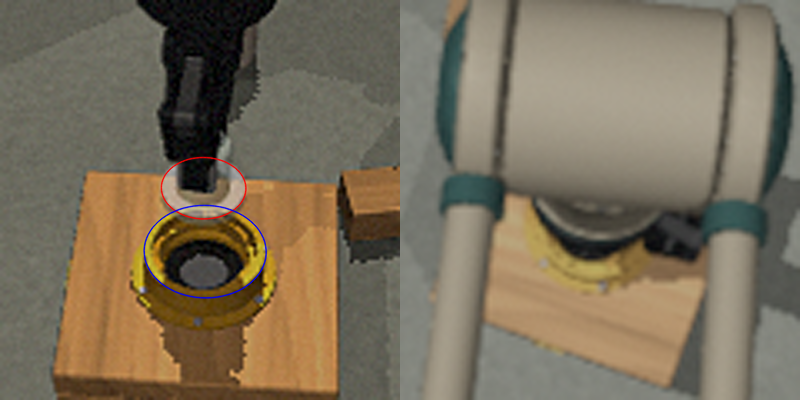

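The lens flange overlay (red) and the cell rim overlay (blue) both match the picture to about 1 mm. I'll descend to the lead-in, then feel for the washer.

Request:
apply_moves:
  commands: [0,0.03,0.5,0,0,0,0,0.027,0.6,0,0,0,0,0,0.6,0,0,0,0,0,0.3,0,0,0,0,0,0.08,0,0,0,0,0,0,0,0,0,0,0,0,0,0,0]

```text
clock: 5.5
position: [0.5811, 0.0169, 0.1159]
ee_rot: [0.0, 0.846, 0.534, 0.001]
contact_force: [0.3, 0.0, -1.4]
width: 0.0304
```

Request:
apply_moves:
  commands: [0,0,0.05,0,0,0,0,0,0.05,0,0,0,0,0,0,0,0,0]

```text
clock: 5.8
position: [0.5804, 0.0167, 0.1121]
ee_rot: [0.0, 0.846, 0.534, 0.0]
contact_force: [-0.4, -0.2, -1.9]
width: 0.0305
```

```bash
python3 -c "
from h import *
rel(.5795,.0178,.1075)"
```

```text
pos [0.5804 0.0167 0.1121] yaw 64.51 tilt [0.0002 0.0001] F [-0.37 -0.19 -1.87] M [-0.015  0.025  0.031] w 0.0305 t 5.8
units [ 0.02  -0.045  0.154] turn units None
```

Request:
apply_moves:
  commands: [0,0,0.035,0,0,0,0,0,0.035,0,0,0,0,0,0,0,0,0]

```text
clock: 6.1
position: [0.5804, 0.0167, 0.1099]
ee_rot: [-0.0, 0.846, 0.534, 0.0]
contact_force: [-0.7, 1.0, 0.0]
width: 0.0309
```

Request:
apply_moves:
  commands: [0,0,0.035,0,0,0,0,0,0,0,0,0]

```text
clock: 6.3
position: [0.5804, 0.0168, 0.1091]
ee_rot: [-0.0, 0.846, 0.534, 0.0]
contact_force: [-1.1, -0.1, 1.8]
width: 0.0307
```

Request:
apply_moves:
  commands: [0,0,0.035,0,0,0,0,0,0,0,0,0]

```text
clock: 6.5
position: [0.5804, 0.0168, 0.1089]
ee_rot: [0.0, 0.846, 0.534, 0.0]
contact_force: [-2.0, 1.0, 7.0]
width: 0.0309
```

Contact at about 8 N. I'll release and look.

Request:
apply_moves:
  commands: [0,0,0,0,0,0,0,0,0,0,0,0,0,0,0,0,0,0,0,0,0,0,0,0,0,0,0,0,0,0,0,0,0,0,0,0]
  jaw: 1

```text
clock: 7.1
position: [0.5805, 0.0167, 0.1077]
ee_rot: [-0.0, 0.846, 0.534, -0.0]
contact_force: [0.3, -0.4, -0.2]
width: 0.0854
```

Request:
apply_moves:
  commands: [0,0,-0.5,0,0,0,0,0,-0.8,0,0,0,0,0,-0.8,0,0,0,0,0,-0.8,0,0,0,0,0,0,0,0,0]

```text
clock: 7.6
position: [0.5828, 0.0165, 0.1984]
ee_rot: [0.002, 0.846, 0.534, 0.003]
contact_force: [0.4, -0.3, 0.4]
width: 0.0859
```

```bash
python3 - <<'E'
from h import *
d=grab('side','s3');rel(.5128,-.2451,.12,-61.6)
m=np.ascontiguousarray(cv2.resize(d['frame'][150:240,215:305,::-1],(600,600),interpolation=cv2.INTER_CUBIC))
t=np.linspace(0,2*np.pi,73)
def ring(x,y,z,r,col):
    q=(proj(d,np.c_[x+r*np.cos(t),y+r*np.sin(t),z+0*t])-[215,150]+.5)/90*600
    cv2.polylines(m,[np.round(q*8).astype(np.int32)],True,col,1,cv2.LINE_AA,3)
x,y=.5800,.0172
ring(x,y,.1035,.038,(255,0,0));ring(x,y,.0833+.04,.016,(0,0,255));ring(x,y,.0833+.008,.025,(0,255,0))
cv2.imwrite('pics/c3.png',m)
E
```

```text
pos [0.5815 0.0166 0.1964] yaw 64.52 tilt [ 0.0039 -0.0003] F [-0.95  0.38 -1.23] M [ 0.002 -0.025  0.009] w 0.0851 t 7.65
units [-8.865  1.677  2.541] turn units 14.675
```

View pics/c3.png

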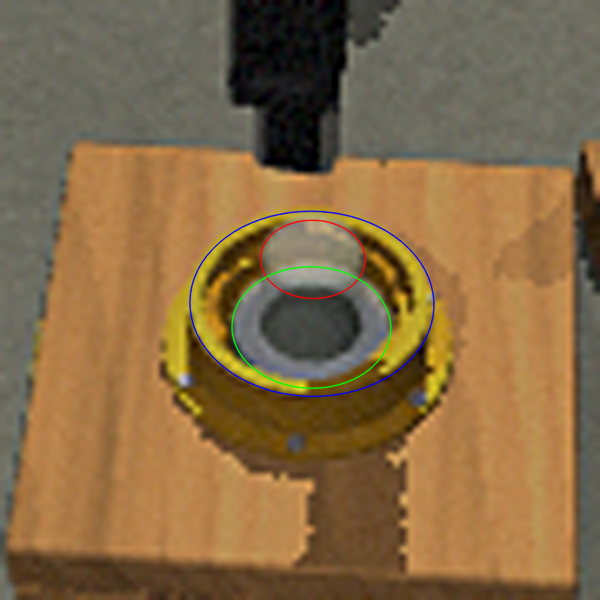

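The lens lies flat and concentric in the cell: the flange matches the green overlay and the dome is at (315,243). Next is the brass ring.

Request:
apply_moves:
  commands: [-0.45,0.085,0,0,0,0,-0.886,0.168,0,0,0,0,-0.886,0.168,0,0,0,0,-0.886,0.168,0,0,0,0,-0.886,0.168,0,0,0,0,-0.886,0.168,0,0,0,0,-0.886,0.168,0,0,0,0,-0.886,0.168,0,0,0,0,-0.886,0.168,0,0,0,0,-0.886,0.168,0,0,0,0,-0.45,0.085,0,0,0,0,0,0,0,0,0,0]

```text
clock: 8.85
position: [0.5102, -0.2469, 0.1935]
ee_rot: [-0.001, 0.846, 0.532, -0.001]
contact_force: [-0.6, 0.5, -0.1]
width: 0.0855
```

Request:
apply_moves:
  commands: [0,0,0.17,0,0,0.98,0,0,0.17,0,0,0.98,0,0,0.17,0,0,0.98,0,0,0.17,0,0,0.98,0,0,0.17,0,0,0.98,0,0,0.17,0,0,0.98,0,0,0.17,0,0,0.98,0,0,0.17,0,0,0.98,0,0,0.17,0,0,0.98,0,0,0.17,0,0,0.98,0,0,0.17,0,0,0.98,0,0,0.17,0,0,0.98,0,0,0.17,0,0,0.98,0,0,0.17,0,0,0.98,0,0,0.17,0,0,0.98,0,0,0,0,0,0,0,0,0,0,0,0]

```text
clock: 10.55
position: [0.5114, -0.2443, 0.1181]
ee_rot: [-0.0, 0.859, -0.512, -0.0]
contact_force: [-0.2, 1.2, -0.7]
width: 0.0857
```

```bash
python3 - <<'E'
from fit import *
rel(.5128,-.2451,.02,-61.6)
d=grab('side','s4');bx=(238,315,292,370)
a=np.load('t0.npz');b=np.load('s0.npz')
for n,L in(('top',[(a,(330,193,370,233))]),('side',[(b,bx)])):
    Y=[yellow(*q) for q in L]
    f=lambda p:sum(((ringmask(e,p[0],p[1],0,p[2],x)-y)**2).sum() for (e,x),y in zip(L,Y))
    r=differential_evolution(f,[(.5,.525),(-.257,-.235),(.2,.8)],maxiter=25,seed=2,polish=False);print(n,r.x.round(4),r.fun)
E
```

```text
pos [ 0.5114 -0.2443  0.1181] yaw -61.6 tilt [-0.0005  0.0009] F [-0.19  1.16 -0.68] M [-0.007 -0.048 -0.007] w 0.0857 t 10.55
units [ 0.049 -0.029  3.269] turn units -0.0
top [ 0.5133 -0.2463  0.4779] 13.234375
side [ 0.5126 -0.2447  0.4931] 28.67578125
```

Request:
apply_moves:
  commands: [0.031,-0.012,0.5,0,0,0,0.031,-0.013,0.8,0,0,0,0,0,0.8,0,0,0,0,0,0.8,0,0,0,0,0,0.437,0,0,0,0,0,0,0,0,0,0,0,0,0,0,0]

```text
clock: 11.3
position: [0.5135, -0.2468, 0.0187]
ee_rot: [-0.0, 0.858, -0.513, 0.0]
contact_force: [-0.1, -0.6, -0.5]
width: 0.0853
```

Request:
apply_moves:
  commands: [0,0,0,0,0,0,0,0,0,0,0,0,0,0,0,0,0,0,0,0,0,0,0,0,0,0,0,0,0,0,0,0,0,0,0,0,0,0,0,0,0,0]
  jaw: -1
  newtons: 40

```text
clock: 12.0
position: [0.5137, -0.2471, 0.0194]
ee_rot: [-0.0, 0.858, -0.514, 0.001]
contact_force: [-0.0, 0.1, 5.7]
width: 0.049
```

```bash
python3 -c "
from h import *
rel(.5128,-.2451,.18,10)"
```

```text
pos [ 0.5137 -0.2471  0.0194] yaw -61.82 tilt [ 0.002  -0.0011] F [-0.04  0.11  5.75] M [ 0.081  0.051 -0.005] w 0.049 t 12.0
units [-0.062 -0.011 -5.352] turn units -8.357
```

Request:
apply_moves:
  commands: [0,0,-0.2,0,0,0,0,0,-0.6,0,0,0,0,0,-0.9,0,0,0,0,0,-0.9,0,0,0,0,0,-0.9,0,0,0,0,0,-0.9,0,0,0,0,0,-0.9,0,0,0,0,0,0,0,0,-0.929,0,0,0,0,0,-0.929,0,0,0,0,0,-0.929,0,0,0,0,0,-0.929,0,0,0,0,0,-0.929,0,0,0,0,0,-0.929,0,0,0,0,0,-0.929,0,0,0,0,0,-0.929,0,0,0,0,0,-0.929,0,0,0,0,0,0,0,0,0,0,0,0]

```text
clock: 13.8
position: [0.5127, -0.2464, 0.1771]
ee_rot: [-0.0, 0.996, 0.086, -0.0]
contact_force: [0.4, 0.3, -1.2]
width: 0.0488
```

```bash
python3 -c "
from h import *
rel(.58,.0172,.17,10)"
```

```text
pos [ 0.5127 -0.2464  0.1771] yaw 9.87 tilt [-0.0004  0.0003] F [ 0.39  0.27 -1.24] M [-0.034 -0.023 -0.016] w 0.0488 t 13.8
units [ 3.716 -8.273  0.239] turn units -0.015
```

Request:
apply_moves:
  commands: [0.186,-0.413,0,0,0,0,0.372,-0.827,0,0,0,0,0.372,-0.827,0,0,0,0,0.372,-0.827,0,0,0,0,0.372,-0.827,0,0,0,0,0.372,-0.827,0,0,0,0,0.372,-0.827,0,0,0,0,0.372,-0.827,0,0,0,0,0.372,-0.827,0,0,0,0,0.372,-0.827,0,0,0,0,0.186,-0.413,0,0,0,0,0,0,0,0,0,0,0,0,0,0,0,0,0,0,0,0,0,0]

```text
clock: 15.2
position: [0.5793, 0.0161, 0.1772]
ee_rot: [0.0, 0.996, 0.087, -0.0]
contact_force: [-0.2, -1.6, -2.0]
width: 0.0488
```

```bash
python3 - <<'E'
from fit import *
d=grab('side','s5');rel(.58,.0172,.13,10)
p=manip.get_state()['position']
m=np.ascontiguousarray(cv2.resize(d['frame'][135:225,215:305,::-1],(600,600),interpolation=cv2.INTER_CUBIC))
t=np.linspace(0,2*np.pi,73)
def ring(x,y,z,r,col):
    q=(proj(d,np.c_[x+r*np.cos(t),y+r*np.sin(t),z+0*t])-[215,135]+.5)/90*600
    cv2.polylines(m,[np.round(q*8).astype(np.int32)],True,col,1,cv2.LINE_AA,3)
ring(.58,.0172,.1035,.038,(255,0,0));ring(p[0],p[1],p[2]-.0194,.027,(0,0,255))
for k in range(3):
    a=np.radians(99.87+120*k);q=(proj(d,[p[0]+.0315*np.cos(a),p[1]+.0315*np.sin(a),p[2]-.0154])[0]-[215,135]+.5)/90*600
    cv2.circle(m,tuple(int(v) for v in q),4,(0,0,255),1)
    for w,c in((-25,(0,255,0)),(25,(0,255,0))):
        a=np.radians(100+120*k+w);q=(proj(d,[.58+.0285*np.cos(a),.0172+.0285*np.sin(a),.1035])[0]-[215,135]+.5)/90*600
        cv2.circle(m,tuple(int(v) for v in q),3,c,-1)
cv2.imwrite('pics/c4.png',m)
E
```

```text
pos [0.5793 0.016  0.1772] yaw 9.95 tilt [-0.0003 -0.0004] F [ 0.31  0.16 -1.89] M [0.011 0.014 0.008] w 0.0488 t 15.25
units [ 0.029 -0.036  1.572] turn units -0.005
```

View pics/c4.png

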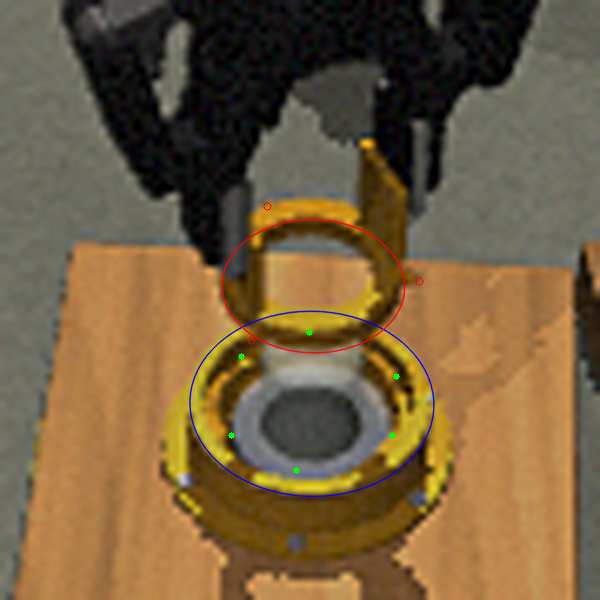

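The ring overlay (red) and pin at (418,281) match, and the ring is concentric with the cell. I'll descend to just above the rim, then feel my way in.

Request:
apply_moves:
  commands: [0.015,-0.018,0.4,0,0,0,0.014,-0.018,0.6,0,0,0,0,0,0.5,0,0,0,0,0,0.2,0,0,0,0,0,0,0,0,0,0,0,0,0,0,0]

```text
clock: 15.85
position: [0.5806, 0.018, 0.1264]
ee_rot: [0.0, 0.996, 0.087, 0.0]
contact_force: [-1.1, 0.2, -1.0]
width: 0.0493
```

Request:
apply_moves:
  commands: [0,0,0.05,0,0,0,0,0,0.05,0,0,0,0,0,0,0,0,0]

```text
clock: 16.15
position: [0.5804, 0.0184, 0.1234]
ee_rot: [0.0, 0.996, 0.088, 0.0]
contact_force: [-0.4, 0.5, -1.5]
width: 0.0493
```

Request:
apply_moves:
  commands: [0,0,0.05,0,0,0,0,0,0.05,0,0,0,0,0,0,0,0,0]

```text
clock: 16.45
position: [0.5801, 0.0184, 0.12]
ee_rot: [-0.0, 0.996, 0.088, -0.0]
contact_force: [-0.1, -1.0, -1.0]
width: 0.0489
```

Request:
apply_moves:
  commands: [0,0.033,0,0,0,0,0,0,0.04,0,0,0,0,0,0,0,0,0]

```text
clock: 16.75
position: [0.5804, 0.0173, 0.1189]
ee_rot: [-0.0, 0.996, 0.087, -0.0]
contact_force: [-0.4, -0.6, -0.5]
width: 0.0492
```

Request:
apply_moves:
  commands: [0,0,0.05,0,0,0,0,0,0.03,0,0,0,0,0,0,0,0,0]

```text
clock: 17.05
position: [0.5803, 0.0174, 0.1164]
ee_rot: [-0.0, 0.996, 0.087, -0.0]
contact_force: [-1.4, -0.2, -0.9]
width: 0.049
```

Pins are below the rim with no contact. Continuing down to the gap floor.

Request:
apply_moves:
  commands: [0,0,0.05,0,0,0,0,0,0.03,0,0,0,0,0,0,0,0,0]

```text
clock: 17.35
position: [0.5803, 0.0174, 0.114]
ee_rot: [-0.0, 0.996, 0.087, -0.0]
contact_force: [-0.4, -0.7, -1.4]
width: 0.049
```

Request:
apply_moves:
  commands: [0,0,0.033,0,0,0,0,0,0,0,0,0]

```text
clock: 17.55
position: [0.5804, 0.0174, 0.1131]
ee_rot: [-0.0, 0.996, 0.087, -0.0]
contact_force: [0.3, 0.2, -1.2]
width: 0.0494
```

```bash
python3 -c "
from h import *
rel(.58,.0172,.1127,10)"
```

```text
pos [0.5804 0.0174 0.1131] yaw 10.04 tilt [-0.0001  0.0001] F [ 0.33  0.17 -1.21] M [ 0.007 -0.012  0.01 ] w 0.0494 t 17.55
units [-0.015  0.004  0.014] turn units 0.004
```

Request:
apply_moves:
  commands: [0,0,0.02,0,0,0,0,0,0,0,0,0]

```text
clock: 17.75
position: [0.5805, 0.0174, 0.1127]
ee_rot: [-0.0, 0.996, 0.087, 0.0]
contact_force: [0.6, -0.6, -0.6]
width: 0.0493
```

Request:
apply_moves:
  commands: [0,0,0.02,0,0,0,0,0,0,0,0,0]

```text
clock: 17.95
position: [0.5806, 0.0173, 0.1124]
ee_rot: [0.0, 0.996, 0.087, 0.0]
contact_force: [-0.9, -0.2, 2.1]
width: 0.0489
```

The ring landed on the gap floor (TCP z 0.1125, as expected). I'll turn it clockwise into the groove, raised slightly.

Request:
apply_moves:
  commands: [0,0,-0.025,0,0,0,0,0,0,0,0,0.6,0,0,0,0,0,0.6,0,0,0,0,0,0.6,0,0,0,0,0,0.6,0,0,0,0,0,0]

```text
clock: 18.55
position: [0.5805, 0.0174, 0.1126]
ee_rot: [-0.0, 0.996, -0.092, -0.0]
contact_force: [-0.3, 0.3, -0.1]
width: 0.049
```

Request:
apply_moves:
  commands: [0,0,0,0,0,0.5,0,0,0.014,0,0,0.5,0,0,0,0,0,0]

```text
clock: 18.85
position: [0.5804, 0.0173, 0.1122]
ee_rot: [0.0, 0.986, -0.166, -0.0]
contact_force: [0.1, 0.3, -0.6]
width: 0.049
```

```bash
python3 -c "
from h import *
rel(.58,.0172,.1127,10)"
```

```text
pos [0.5804 0.0173 0.1122] yaw -19.08 tilt [-0.0002 -0.0001] F [ 0.07  0.29 -0.59] M [-0.04  -0.024 -0.011] w 0.049 t 18.85
units [-0.012  0.007 -0.016] turn units -3.383
```

Request:
apply_moves:
  commands: [0,0,0.01,0,0,0.5,0,0,0.014,0,0,0.5,0,0,0,0,0,0]

```text
clock: 19.15
position: [0.5804, 0.0173, 0.1115]
ee_rot: [0.0, 0.971, -0.239, -0.0]
contact_force: [0.7, -0.3, 0.2]
width: 0.0489
```

Request:
apply_moves:
  commands: [0,0,0.01,0,0,0.4,0,0,0.012,0,0,0.4,0,0,0,0,0,0]

```text
clock: 19.45
position: [0.5805, 0.0174, 0.111]
ee_rot: [-0.0, 0.955, -0.296, 0.0]
contact_force: [-0.4, -0.5, -0.3]
width: 0.0489
```

```bash
python3 -c "
from h import *
rel(.58,.0172,.1127,10)"
```

```text
pos [0.5805 0.0174 0.111 ] yaw -34.48 tilt [0.0001 0.0001] F [-0.41 -0.52 -0.26] M [-0.014  0.005  0.039] w 0.0489 t 19.45
units [-0.011  0.015 -0.057] turn units -5.175
```

Request:
apply_moves:
  commands: [0,0,0.007,0,0,0.25,0,0,0.007,0,0,0.25,0,0,0,0,0,0]

```text
clock: 19.75
position: [0.5809, 0.0174, 0.111]
ee_rot: [-0.0, 0.943, -0.332, 0.001]
contact_force: [0.2, 0.2, 2.3]
width: 0.0489
```

```bash
python3 -c "
from h import *
rel(.58,.0172,.1127,10)"
```

```text
pos [0.5809 0.0174 0.111 ] yaw -38.78 tilt [0.0011 0.0001] F [0.2  0.24 2.26] M [ 0.016 -0.089 -0.034] w 0.0489 t 19.75
units [-0.019  0.023 -0.058] turn units -5.675
```

Request:
apply_moves:
  commands: [0,0,0.007,0,0,0.25,0,0,0.007,0,0,0.25,0,0,0,0,0,0]

```text
clock: 20.05
position: [0.5811, 0.0173, 0.1109]
ee_rot: [-0.0, 0.93, -0.367, 0.001]
contact_force: [-0.3, -0.5, 4.0]
width: 0.0488
```

```bash
python3 -c "
from h import *
rel(.58,.0172,.1127,10)"
```

```text
pos [0.5811 0.0173 0.1109] yaw -43.1 tilt [ 0.0016 -0.0001] F [-0.3  -0.53  3.96] M [-0.011  0.053 -0.091] w 0.0488 t 20.05
units [-0.023  0.027 -0.061] turn units -6.178
```

The glass stopped the ring at TCP z 0.1109 (θ≈53°). From here I'll only turn, in small steps, and watch Mz and Fz.

Request:
apply_moves:
  commands: [0,0,0,0,0,0.2,0,0,0,0,0,0]

```text
clock: 20.25
position: [0.5811, 0.0173, 0.1109]
ee_rot: [-0.0, 0.924, -0.381, 0.001]
contact_force: [-0.7, -0.2, 4.0]
width: 0.0489
```

```bash
python3 -c "
from h import *
rel(.58,.0172,.1127,10)"
```

```text
pos [0.5811 0.0173 0.1109] yaw -44.83 tilt [ 0.0017 -0.0001] F [-0.72 -0.17  3.96] M [-0.006  0.002 -0.051] w 0.0489 t 20.25
units [-0.023  0.028 -0.061] turn units -6.38
```

Request:
apply_moves:
  commands: [0,0,0,0,0,0.2,0,0,0,0,0,0]

```text
clock: 20.45
position: [0.581, 0.0173, 0.1108]
ee_rot: [-0.0, 0.919, -0.395, 0.001]
contact_force: [-0.3, 0.9, 6.3]
width: 0.049
```

```bash
python3 -c "
from h import *
rel(.58,.0172,.1127,10)"
```

```text
pos [0.581  0.0173 0.1108] yaw -46.57 tilt [ 0.0016 -0.0001] F [-0.25  0.92  6.26] M [-0.039 -0.011 -0.076] w 0.049 t 20.45
units [-0.021  0.028 -0.062] turn units -6.582
```

Request:
apply_moves:
  commands: [0,0,0,0,0,0.2,0,0,0,0,0,0]

```text
clock: 20.65
position: [0.581, 0.0173, 0.1108]
ee_rot: [-0.0, 0.913, -0.409, 0.001]
contact_force: [-0.5, 0.1, 5.3]
width: 0.0493
```

```bash
python3 -c "
from h import *
rel(.58,.0172,.1127,10)"
```

```text
pos [0.581  0.0173 0.1108] yaw -48.28 tilt [ 0.0014 -0.0001] F [-0.53  0.15  5.27] M [-0.028 -0.013 -0.097] w 0.0493 t 20.65
units [-0.018  0.027 -0.064] turn units -6.781
```

Request:
apply_moves:
  commands: [0,0,0,0,0,0.2,0,0,0,0,0,0]

```text
clock: 20.85
position: [0.5809, 0.0174, 0.1108]
ee_rot: [-0.0, 0.906, -0.423, 0.001]
contact_force: [-0.3, 0.1, 5.5]
width: 0.0493
```

```bash
python3 -c "
from h import *
rel(.58,.0172,.1127,10)"
```

```text
pos [0.5809 0.0174 0.1108] yaw -50.0 tilt [ 0.0012 -0.    ] F [-0.27  0.12  5.48] M [-0.008  0.089 -0.021] w 0.0493 t 20.85
units [-0.014  0.026 -0.065] turn units -6.981
```

Request:
apply_moves:
  commands: [0,0,0,0,0,0.15,0,0,0,0,0,0]

```text
clock: 21.05
position: [0.5809, 0.0174, 0.1107]
ee_rot: [-0.0, 0.902, -0.433, 0.001]
contact_force: [0.2, -0.3, 5.5]
width: 0.0495
```

```bash
python3 -c "
from h import *
rel(.58,.0172,.1127,10)"
```

```text
pos [0.5809 0.0174 0.1107] yaw -51.27 tilt [ 0.0012 -0.0001] F [ 0.19 -0.32  5.52] M [ 0.025 -0.002 -0.012] w 0.0495 t 21.05
units [-0.013  0.027 -0.066] turn units -7.129
```

Request:
apply_moves:
  commands: [0,0,0,0,0,0.15,0,0,0,0,0,0]

```text
clock: 21.25
position: [0.5808, 0.0174, 0.1106]
ee_rot: [-0.0, 0.897, -0.443, 0.0]
contact_force: [-0.1, 0.2, 5.6]
width: 0.0491
```

```bash
python3 -c "
from h import *
rel(.58,.0172,.1127,10)"
```

```text
pos [0.5808 0.0174 0.1106] yaw -52.55 tilt [ 0.0009 -0.0001] F [-0.12  0.22  5.63] M [0.004 0.047 0.112] w 0.0491 t 21.25
units [-0.011  0.024 -0.069] turn units -7.278
```

Request:
apply_moves:
  commands: [0,0,0,0,0,0.15,0,0,0,0,0,0]

```text
clock: 21.45
position: [0.5807, 0.0174, 0.1106]
ee_rot: [-0.0, 0.892, -0.453, 0.0]
contact_force: [-0.6, 0.2, 5.3]
width: 0.0492
```

```bash
python3 -c "
from h import *
rel(.58,.0172,.1127,10)"
```

```text
pos [0.5807 0.0174 0.1106] yaw -53.84 tilt [ 0.0008 -0.0002] F [-0.56  0.19  5.31] M [-0.059  0.097  0.199] w 0.0492 t 21.45
units [-0.009  0.023 -0.071] turn units -7.429
```

Torque is now building: Mz went from about -0.05 to +0.2 as z fell 0.2 mm. That puts the clamp near snug. I'll average the readings while holding still.

```bash
python3 - <<'E'
from h import *
A=[]
for i in range(8):
    manip.get_image('side');s=manip.get_state();A.append(np.r_[s['contact_force'],s['moment'],s['position']])
print(np.mean(A,0).round(4),np.std(A,0).round(4),manip.get_state()['clock'])
E
```

```text
[-0.5216  0.8765  5.3511 -0.0302  0.0216  0.2014  0.5807  0.0174  0.1106] [0.5407 0.5377 0.3369 0.0301 0.0171 0.0302 0.     0.     0.    ] 21.85
```

Readings are steady at Mz 0.20 and Fz 5.4. I'll relieve the downward push, then back off slightly. The difference between tightening and loosening torque gives the clamp force without needing the friction.

Request:
apply_moves:
  commands: [0,0,-0.045,0,0,0,0,0,0,0,0,0]

```text
clock: 22.05
position: [0.5807, 0.0174, 0.1107]
ee_rot: [-0.0, 0.891, -0.453, 0.0]
contact_force: [2.0, 0.8, -4.1]
width: 0.0488
```

```bash
cat > av.py <<'E'
from h import *
A=[]
for i in range(5):
    manip.get_image('side');s=manip.get_state();A.append(np.r_[s['contact_force'],s['moment']])
print(np.mean(A,0).round(3));rel(.58,.0172,.1127)
E
python3 av.py
```

```text
[ 3.208  0.394 -5.432 -0.122 -0.622  0.225]
pos [0.5807 0.0174 0.1108] yaw -53.97 tilt [-0.0001  0.0001] F [ 4.62 -0.38 -6.83] M [-0.138 -0.754  0.263] w 0.0494 t 22.3
units [-0.009  0.021 -0.065] turn units None
```

Request:
apply_moves:
  commands: [0,0,0,0,0,-0.1,0,0,0,0,0,0]

```text
clock: 22.5
position: [0.5805, 0.0173, 0.1108]
ee_rot: [0.0, 0.895, -0.447, -0.0]
contact_force: [4.3, 0.1, -9.3]
width: 0.0495
```

```bash
python3 av.py
```

```text
[  4.886   0.057 -11.314  -0.116  -0.93    0.187]
pos [0.5805 0.0173 0.1109] yaw -53.12 tilt [-0.0003 -0.    ] F [  5.42   0.37 -12.85] M [-0.122 -1.004  0.213] w 0.049 t 22.75
units [-0.006  0.016 -0.061] turn units None
```

Request:
apply_moves:
  commands: [0,0,0,0,0,-0.1,0,0,0,0,0,0]

```text
clock: 22.95
position: [0.5802, 0.0173, 0.111]
ee_rot: [0.0, 0.898, -0.44, -0.0]
contact_force: [5.1, 0.6, -13.5]
width: 0.0488
```

```bash
python3 av.py
```

```text
[  5.317  -0.188 -14.959  -0.181  -0.987   0.209]
pos [0.5802 0.0173 0.111 ] yaw -52.26 tilt [-0.0008 -0.0001] F [  5.7   -0.36 -16.68] M [-0.199 -1.006  0.224] w 0.0488 t 23.2
units [-0.001  0.006 -0.057] turn units None
```

The arm's hold integrates, so it is now pulling up. I'll ease down again.

Request:
apply_moves:
  commands: [0,0,0.02,0,0,0,0,0,0,0,0,0]

```text
clock: 23.4
position: [0.5802, 0.0173, 0.111]
ee_rot: [0.0, 0.898, -0.44, -0.0]
contact_force: [3.6, -1.7, -12.6]
width: 0.0489
```

```bash
python3 av.py
```

```text
[  3.194  -0.936 -11.975  -0.214  -0.743   0.235]
pos [0.5802 0.0173 0.1109] yaw -52.27 tilt [-0.0005 -0.    ] F [  2.66  -1.03 -11.48] M [-0.221 -0.728  0.262] w 0.049 t 23.65
units [-0.     0.008 -0.058] turn units None
```

Request:
apply_moves:
  commands: [0,0,0.015,0,0,0,0,0,0,0,0,0,0,0,0,0,0,0]

```text
clock: 23.95
position: [0.5802, 0.0173, 0.1109]
ee_rot: [0.0, 0.898, -0.441, -0.0]
contact_force: [1.8, -0.8, -7.0]
width: 0.0491
```

```bash
python3 av.py; python3 av.py
```

```text
[ 0.944 -0.892 -4.853 -0.222 -0.221  0.207]
pos [0.5803 0.0173 0.1108] yaw -52.27 tilt [-0.0002 -0.    ] F [ 1.2  -0.62 -4.43] M [-0.223 -0.14   0.241] w 0.0487 t 24.2
units [-0.002  0.01  -0.062] turn units None
[-0.41  -0.931 -3.388 -0.206 -0.043  0.197]
pos [0.5802 0.0174 0.1108] yaw -52.27 tilt [-0.0003  0.    ] F [-0.51 -1.25 -1.86] M [-0.192  0.06   0.233] w 0.0491 t 24.45
units [-0.001  0.01  -0.064] turn units None
```

Request:
apply_moves:
  commands: [0,0,0,0,0,-0.1,0,0,0,0,0,0]

```text
clock: 24.65
position: [0.5804, 0.0174, 0.1108]
ee_rot: [-0.0, 0.901, -0.434, -0.0]
contact_force: [-1.3, 0.3, 0.5]
width: 0.0493
```

```bash
python3 av.py
```

```text
[-1.616 -0.651  0.688 -0.186  0.184  0.034]
pos [0.5804 0.0174 0.1108] yaw -51.41 tilt [-0.      0.0001] F [-1.75 -0.04  2.08] M [-0.176  0.272  0.055] w 0.0491 t 24.9
units [-0.003  0.014 -0.063] turn units None
```

Request:
apply_moves:
  commands: [0,0,0,0,0,-0.1,0,0,0,0,0,0]

```text
clock: 25.1
position: [0.5805, 0.0175, 0.1108]
ee_rot: [-0.0, 0.904, -0.427, 0.0]
contact_force: [-2.7, -0.6, 3.4]
width: 0.0492
```

```bash
python3 av.py
```

```text
[-2.781 -0.061  4.298 -0.112  0.385  0.039]
pos [0.5805 0.0174 0.1108] yaw -50.55 tilt [0.0002 0.0001] F [-2.97 -0.51  5.12] M [-0.055  0.426  0.082] w 0.0488 t 25.35
units [-0.004  0.017 -0.064] turn units None
```

The loosened state reads Mz≈0.04 at yaw -50.5°, and the thread bites at about -51.3°. With 60 N/mm and 5.73 mm/rad the clamp gains about 6 N per degree. I'll retighten to about -53°, which should give roughly 15 N.

Request:
apply_moves:
  commands: [0,0,0,0,0,0.14,0,0,0,0,0,0.14,0,0,0,0,0,0,0,0,0,0,0,0]

```text
clock: 25.75
position: [0.5806, 0.0174, 0.1107]
ee_rot: [-0.0, 0.895, -0.446, 0.0]
contact_force: [-2.3, -0.5, 6.1]
width: 0.0494
```

```bash
python3 av.py
```

```text
[-2.78  -0.643  5.378 -0.145  0.398  0.152]
pos [0.5806 0.0174 0.1107] yaw -52.97 tilt [0.0003 0.    ] F [-3.34 -0.5   5.47] M [-0.144  0.424  0.126] w 0.0491 t 26.0
units [-0.006  0.018 -0.068] turn units None
```

Mz is 0.15 and Fz 5.4, consistent with about 15 N on the glass. Release and retreat.

Request:
apply_moves:
  commands: [0,0,0,0,0,0,0,0,0,0,0,0,0,0,0,0,0,0,0,0,0,0,0,0,0,0,0,0,0,0,0,0,0,0,0,0]
  jaw: 1

```text
clock: 26.6
position: [0.5806, 0.0174, 0.1104]
ee_rot: [-0.0, 0.895, -0.446, 0.0]
contact_force: [-0.4, -0.0, -0.1]
width: 0.0852
```

```bash
python3 - <<'E'
from h import *
rel(.58,.0172,.1127)
d=grab('side','s6')
m=np.ascontiguousarray(cv2.resize(d['frame'][135:225,215:305,::-1],(600,600),interpolation=cv2.INTER_CUBIC))
t=np.linspace(0,2*np.pi,73)
def ring(x,y,z,r,col):
    q=(proj(d,np.c_[x+r*np.cos(t),y+r*np.sin(t),z+0*t])-[215,135]+.5)/90*600
    cv2.polylines(m,[np.round(q*8).astype(np.int32)],True,col,1,cv2.LINE_AA,3)
ring(.5805,.0174,.0917+.008,.027,(0,0,255))
cv2.imwrite('pics/c5.png',m)
E
```

```text
pos [0.5806 0.0174 0.1104] yaw -52.97 tilt [0.0001 0.0001] F [-0.37 -0.03 -0.12] M [-0.014 -0.006 -0.026] w 0.0852 t 26.6
units [-0.007  0.018 -0.078] turn units None
```

View pics/c5.png

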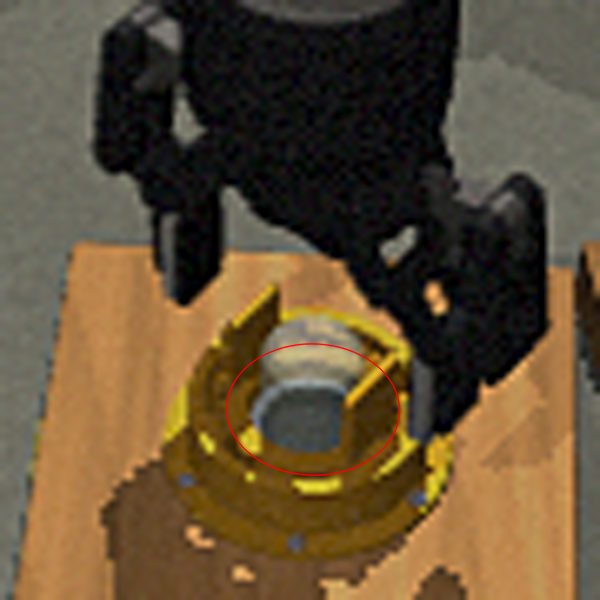

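Picture: the ring sits low in the cell, tabs up, with the glass dome in the middle. I'll regrip once to check by feel that it stayed tight.

Request:
apply_moves:
  commands: [0,0,0,0,0,0,0,0,0,0,0,0,0,0,0,0,0,0,0,0,0,0,0,0,0,0,0,0,0,0,0,0,0,0,0,0,0,0,0,0,0,0]
  jaw: -1

```text
clock: 27.35
position: [0.5805, 0.0174, 0.1107]
ee_rot: [-0.0, 0.895, -0.446, 0.0]
contact_force: [-0.7, 0.5, 2.9]
width: 0.0492
```

```bash
python3 av.py
```

```text
[-0.867  0.451  3.368  0.081  0.188 -0.057]
pos [0.5806 0.0174 0.1107] yaw -52.96 tilt [0.0003 0.0001] F [-0.15  0.55  4.02] M [ 0.087  0.216 -0.109] w 0.0494 t 27.6
units [-0.005  0.019 -0.068] turn units None
```

Request:
apply_moves:
  commands: [0,0,0,0,0,0.04,0,0,0,0,0,0]

```text
clock: 27.8
position: [0.5805, 0.0174, 0.1106]
ee_rot: [-0.0, 0.894, -0.448, 0.0]
contact_force: [-0.1, 0.4, 5.4]
width: 0.0492
```

```bash
python3 av.py
```

```text
[-0.999  0.465  5.132  0.135  0.243  0.252]
pos [0.5805 0.0174 0.1106] yaw -53.28 tilt [0.0003 0.    ] F [-1.26  0.84  5.27] M [0.177 0.292 0.28 ] w 0.0489 t 28.05
units [-0.005  0.019 -0.069] turn units None
```

The ring held. A 0.3° turn raised Mz from about 0 to 0.25 N·m, so it is clamped and not slipping back. Release, retreat and hand in.

Request:
apply_moves:
  commands: [0,0,0,0,0,0,0,0,0,0,0,0,0,0,0,0,0,0,0,0,0,0,0,0,0,0,0,0,0,0,0,0,0,0,0,0]
  jaw: 1

```text
clock: 28.65
position: [0.5805, 0.0173, 0.1104]
ee_rot: [-0.0, 0.894, -0.449, -0.0]
contact_force: [-0.4, -0.1, 0.6]
width: 0.0851
```

Request:
apply_moves:
  commands: [0,0,-0.2,0,0,0,0,0,-0.5,0,0,0,0,0,-0.8,0,0,0,0,0,-0.8,0,0,0,0,0,-0.8,0,0,0,0,0,-0.6,0,0,0,0,0,0,0,0,0,0,0,0,0,0,0]

```text
clock: 29.45
position: [0.5803, 0.0174, 0.2215]
ee_rot: [-0.0, 0.894, -0.449, 0.0]
contact_force: [0.7, -0.3, -0.4]
width: 0.0858
```

```bash
python3 - <<'E'
from fit import *
from scipy.optimize import minimize
rel(.58,.0172,.1127)
d=grab('side','s7');b=np.load('s0.npz')
c=lambda q:cv2.resize(np.ascontiguousarray(q['frame'][140:230,215:305,::-1]),(500,500),interpolation=cv2.INTER_CUBIC)
cv2.imwrite('pics/c6.png',c(d))
# bystanders: change against first picture
D=np.abs(d['frame'].astype(int)-b['frame']).max(2)
for n,(u0,v0,u1,v1) in dict(screwdriver=(312,265,425,305),glue=(250,95,285,145),offcut=(305,165,338,197),green=(180,328,225,372)).items(): print(n,(D[v0:v1,u0:u1]>40).sum())
E
```

```text
pos [0.5803 0.0174 0.2215] yaw -53.3 tilt [0.0005 0.0001] F [ 0.67 -0.35 -0.38] M [ 0.     0.043 -0.008] w 0.0858 t 29.45
units [-3.000e-03  1.500e-02  3.626e+00] turn units None
screwdriver 0
glue 1204
offcut 0
green 0
```

View pics/c6.png

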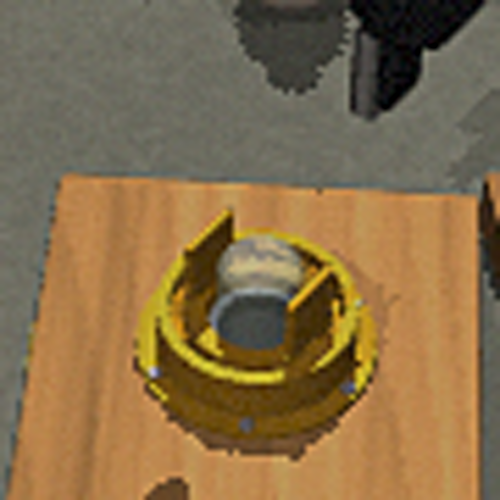

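The ring sits level over the glass and the gripper is clear. The glue region only differs because the arm hides it from this camera; the arm never went near it.

```bash
python3 -c "
from rig import manip
print(manip.sign_off())"
```

```text
the job is handed in; nothing more can be done
None
```

The lens is in the cell, flat on its washer, and the brass ring is screwed down clockwise over it. I handed the job in at about 29.5 s; no verdict is reported. I left the green look-alike ring alone.

- **Ring tightness:** The ring turned about 63° past the gaps. After I let go and gripped it again, a further 0.3° turn raised the torque from about 0 to 0.25 N·m, so it is clamped and did not back off.
- **Force on the glass:** I estimate 15–18 N from the angle past first bite and the washer's stiffness. I could not measure it directly.
- **Loosening check failed:** I tried to get the clamp force from the loosening torque. The arm drifted into pulling up with about 15 N, so that reading was no use. I had to back off and tighten again.
- **Last pictures:** The ring sits level over the glass and the gripper is clear. The screwdriver, offcut and green ring show no change from the first picture. The arm hid the glue bottle in the last view, so I could not check it, but the arm never came near it.

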